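Unlock and open the red outlet valve

ROBOT

A 6-joint arm with a two-finger parallel gripper is mounted at the origin on the work surface. World frame = base frame: x ahead of the robot, y to its left, z up, the work surface at z = 0. Lengths are in mm, angles in rad, forces in N, time in s.
With the tool pointing down it reaches from about 400 to 925 mm from the base axis. Payload 12.5 kg.
Tool frame: the origin (TCP) lies midway between the tips of the shut fingers; the grasp point (between the pads) lies 19 mm behind it; z points along the fingers, y is the line along which they close (so a half turn about z gives the same grasp; the last joint's range is limited). The gripper opens to 95 mm and grips with 3 to 60 N. Pads are 20 mm wide; open, the fingers measure 119 mm over their backs; the gripper's body (75 mm by 180 mm) begins 59 mm behind the grasp point.
Start: joints at [1.004, 0.491, 1.559, -0, 1.092, -0.106], TCP at [277.902, 559.837, 214.661] pointing down, gripper open.
Joint ranges: [-3.1, 3.1], [-0.84, 2.19], [0.05, 2.79], [-1.13, 4.28], [0.06, 2.93], [-2.69, 2.69]. Speed limits (rad/s): [2.22, 2.22, 2.79, 3.14, 3.14, 3.14].

INTERFACE

Orientations are given as [roll, pitch, yaw] about the fixed x, y, z axes, in that order (R = Rz(yaw) Ry(pitch) Rx(roll)).
In Python, from cell import env gives the robot as it stands.
- The arm moves only by the tool carry_out, never from a script. Its argument "series" is a list of rows, each a list of 4 numbers: the shift along the world's x, y, z normalised to -1 to 1, where 1 is 5 cm, then the turn about the world's z normalised to -1 to 1, where 1 is 6 degrees. In form: [[x, y, z, turn], ...]. A call has exactly 5 rows; each row shifts and turns the commanded pose from where the row before left it; what a row does not reach is not made up. A row lasts 1/10 s, in which the tool goes at most 50 mm and 8.59 degrees, less where a joint would pass 70% of its speed; a pose out of reach is approached as far as the arm can. A call with a number of a shift or a turn outside -1 to 1 is refused whole. A call with a gripper value outside its range is refused whole. "fingers" is the closure, from -1 (fully open) to 1 (shut), set as the call begins (left out, the last holds). The fingers move at their own pace and stop on an object; the grip force is fixed at half the most. Time passes only in rows, so rows that do not move let the fingers close, or fill a call up. It gives the time, the measured TCP pose, the force, the opening and the grip force at its end, in the units of the state.
- env.state(): the state, without advancing time (a new reading comes with each control period).
- env.read_camera(name): name is "side" or "top" or "wrist"; returns the picture (384x512x3 uint8, red, green, blue); there is no depth.
- env.calibration(name): a dict with "K" (3x3 intrinsics, pixels), "pose" (4x4, takes a point from camera to world coordinates). Camera axes: x right, y down, z forward; pixel columns grow to the right and rows downward; lengths in mm; the calibration is good to about 2 mm. A picture is of the moment at which its call begins: read the wrist's pose just before it. calibration takes no time and is no camera call; for the wrist camera it gives the pose at the moment of the call.
- env.job_done(): hands the job in; it is judged then, once.
Trained networks look in the newest picture that a camera, given by its name, has taken for a name from the list of things; names that differ only in an ending like _2 or _b are one class to them, and where a whole thing is asked for, a point or a joint stands for the part that bears it (a point fixed in the world has none). Each returns a list of dicts, best first, with "conf" (0 to 1); they miss things now and then, are a little off and sometimes report something else, mostly with a low value. They report only what shows in the picture. A call takes as long as a camera call.
- env.look_for(camera, label): "position" ([row, column] as shares, 0 to 1, of the picture: columns of its width, rows of its height, amid what is visible of it).
The state is a dict: "t": time; "joints": joint angles; "qvel": joint speeds; "tau": joint torques, N m; "eef_pos": TCP position; "tcp_rot": TCP orientation; "ft_force": force on the tool from outside, world axes, zero at the start; "moment": the same for the moment, N m; "opening": opening from 0.0 (shut) to 1.0 (fully open); "grip_force": force on a finger pad.
Only numpy, scipy, OpenCV 4.12 (cv2) and the standard library are available. Lean on these libraries where they do the work, as an engineer would, in place of code of your own. Each camera call takes 0.05 s, during which the arm holds its last target. There are 200 camera calls.

TASK

Open the red-handled valve for bottling: draw its yellow lock pin up out of the bore and park the pin upright in the yellow side notch of the same valve, fully down and well inside the slot, then swing the red handle right over to its open stop, along the pipe, and let go. Park the pin before you move the handle, and do not drop it. Leave the blue valve locked as it is, and do not disturb the bottles and the cup.

Things in the scene. Friction and masses are not known exactly. Their poses are not given: they have to be found in the camera images.
- red_valve: Fixed quarter-turn valve station with a red handle; the left or the right one. Origin: centre of the underside of its black 150 x 180 mm base; z up, yaw within 0.3 rad of the world's. A steel pipe (51 mm diameter, axis 50 mm up, 208 mm long over its 66 mm end flanges) lies along its y. An aluminium index plate lies above the pipe, the lever on top of that.
- red_stem (a point): Lever's vertical turning axis, at the centre of the index plate's top, station (0, 0, 115) mm; axes as the station's. Plate 20 mm thick, x -90 to 40, y -50 to 50 mm; two yellow cheeks carry on to y = 87 mm at x -34 to 34. Lever hub: 40 mm diameter, 21 mm high. A grey spring box, 64 mm cube, centred at station (75, 0, 90) mm, holds the detent.
- red_lever (a joint): Red lever's angle, rad, counter-clockwise from above. 0: closed stop, across the pipe, pointing to station -x. 1.571: open stop, along the pipe, to station -y. An over-centre spring pulls it to the nearer stop (at the stops 0.6 N m or 5 N at the handle, falling to none at 0.785, where it snaps over). Steel bar 18 mm wide, 6 to 16 mm above the plate. A pin in the bore blocks it at about 0.06 rad.
- red_handle (a point): Centre of the red plastic handle, 120 mm from the stem axis, 127 mm above the bench; moves with the lever. Handle 52 mm long along the lever (94 to 146 mm from the axis), 24 mm wide, 24 mm high. Free air beneath: to the base when closed, to the pipe's end flange (top 83 mm above the bench) when open.
- red_pin: Loose lock pin of the red valve, 75 to 155 g, vertical, 95 mm long: steel shank 12 mm diameter, 30 mm long, below; yellow cylindrical grip 22 mm diameter, 65 mm tall, above. Origin: on its axis at the shoulder between them, which rests on the plate; z up. Starts in the bore, close beside the lever on the side to which it opens.
- red_bore (a point): Mouth of the bore in the red valve's index plate, at its centre on the plate top, station (-65, -22, 115) mm. Vertical through hole, 14 mm in diameter, 20 mm deep.
- red_notch (a point): Red valve's parking notch: where a parked pin's axis meets the plate top, station (0, 62, 115) mm; axes as the station's. Slot 15 mm wide in x, through the 20 mm plate, between yellow cheeks; closed end at station y = 50, open side at y = 87 mm. Slide the pin in from +y or lower it in; its shoulder rests on the cheeks, its shank hangs free, 9 mm above the pipe.
- blue_valve: The other valve station, built exactly like the red one but with a blue handle. Leave it alone.
- blue_lever (a joint): Angle of the blue valve's lever, meaning as for the red one; closed (0) and locked, to stay so.
- blue_pin: Loose lock pin of the blue valve, 75 to 155 g, vertical, 95 mm long: steel shank 12 mm diameter, 30 mm long, below; yellow cylindrical grip 22 mm diameter, 65 mm tall, above. Origin: on its axis at the shoulder between them, which rests on the plate; z up. It stands in the blue valve's bore and must stay there.
- bottle_a: Bystander: full amber glass bottle, 62 mm in diameter, 200 mm tall, upright; origin at the centre of its underside.
- bottle_b: Bystander: full green glass bottle, 62 mm in diameter, 200 mm tall, upright; origin at the centre of its underside.
- cup: Bystander: steel cup, 76 mm across the rim, 80 mm tall, upright; origin at the centre of its underside.

How it is judged (in metres and radians):
On the way, in this order (a step that is already met when the one before it is completed fails the run):
1. the red valve's pin stands parked in its notch, let go, with the red lever still closed (x of red_pin in the frame of red_notch between -0.006 and 0.006 m and y of red_pin in the frame of red_notch between -0.01 and 0.016 m and z of red_pin in the frame of red_notch between -0.004 and 0.005 m and angle between red_pin's own z axis and vertical below 0.15 rad and value of joint red_lever below 0.15 rad and contact force between the fingers and red_pin below 0.2 N), for 0.2 s.
2. the red lever is at its open stop (value of joint red_lever above 1.5 rad), for 0.2 s.
At the end, for the whole second after the job is handed in: red lever at rest over 1.5 rad; its pin at rest in the notch, upright within 0.15 rad, shoulder -4 to +5 mm off the plate top, within 6 mm across the slot and -10 to +16 mm along it (y) from the notch point; blue lever under 0.12 rad, blue pin within 12 mm of its start (x of red_pin in the frame of red_notch between -0.006 and 0.006 m and y of red_pin in the frame of red_notch between -0.01 and 0.016 m and z of red_pin in the frame of red_notch between -0.004 and 0.005 m and angle between red_pin's own z axis and vertical below 0.15 rad and value of joint red_lever above 1.5 rad and velocity of joint red_lever below 0.05 rad/s and linear speed of red_pin below 0.02 m/s and value of joint blue_lever below 0.12 rad and distance of blue_pin from where it was at the start of the episode below 0.012 m); the robot touches nothing.
It fails at once if the red valve's pin is dropped (its shoulder under 60 mm above the bench) (height (world z) of red_pin below 0.06 m).
It fails at once if the blue valve is disturbed: its lever turned by 0.12 rad or its pin moved by 12 mm (value of joint blue_lever above 0.12 rad or distance of blue_pin from where it was at the start of the episode above 0.012 m).
It fails at once if a bottle or the cup is shifted by over 30 mm or tipped by over 0.3 rad (distance of any of bottle_a, bottle_b, cup from where it was at the start of the episode above 0.03 m or angle between any of bottle_a, bottle_b, cup's own z axis and vertical above 0.3 rad).
It also fails if it takes over 64 s, if anything falls off the work surface, if the arm or the gripper's body presses on something with over 40 N, if the wrist force passes 120 N, or if a joint passes its speed limit or range.

## Working session

There is one attempt and no reset: what is moved stays moved. The work goes in short steps, Python scripts to look and compute and a tool call to move; the robot and the scene stay as the last step left them, time stands still between calls to the robot, and variables do not carry over. Pictures are saved under pics/ and viewed, at most 10 in all, crops included, and the job is handed in when it is done.

Besides the shell and the picture viewer there is one more tool, called after "Request:" as name([rows], argument=value, ...), one row to a line, values as JSON. carry_out: Moves the arm, as the interface text tells. Its arguments: {"type":"object","properties":{"series":{"type":"array","items":{"type":"array","items":{"type":"number","minimum":-1,"maximum":1}}},"fingers":{"type":"number"}},"required":["series"]}

```bash
ls; mkdir -p pics; python3 - <<'E'
from cell import env
import cv2,numpy as np
for c in("top","side"):
    im=env.read_camera(c); cv2.imwrite(f"pics/{c}0.png",im[:,:,::-1])
    k=env.calibration(c); print(c,k["K"],np.round(k["pose"],3))
    for l in("red_valve","red_stem","red_handle","red_pin","red_bore","red_notch","blue_pin"):
        print(l,[(round(d["conf"],2),np.round(np.array(d["position"])*[384,512],1)) for d in env.look_for(c,l)][:3])
print(env.state())
E
```

```text
pics
top [[369.33196139   0.         256.31727327]
 [  0.         369.33196139 192.70185663]
 [  0.           0.           1.        ]] [[ 1.30000e-02 -9.92000e-01  1.24000e-01  4.93384e+02]
 [-1.00000e+00 -1.00000e-02  2.30000e-02  1.55400e+00]
 [-2.20000e-02 -1.24000e-01 -9.92000e-01  8.23403e+02]
 [ 0.00000e+00  0.00000e+00  0.00000e+00  1.00000e+00]]
red_valve [(0.96, array([214.2, 359.6]))]
red_stem [(0.83, array([215.1, 364.4]))]
red_handle [(0.98, array([240.6, 364.1]))]
red_pin [(0.6, array([249.4, 380.5]))]
red_bore [(0.65, array([216.6, 363.7]))]
red_notch [(0.8, array([214.7, 365.4])), (0.18, array([ 99.6, 200.7]))]
blue_pin [(0.69, array([233.1, 176. ]))]
side [[364.24261709   0.         248.22564489]
 [  0.         364.24261709 186.35675299]
 [  0.           0.           1.        ]] [[-9.04000e-01 -2.69000e-01  3.32000e-01  3.32548e+02]
 [-4.27000e-01  5.84000e-01 -6.90000e-01  5.20989e+02]
 [-8.00000e-03 -7.66000e-01 -6.43000e-01  5.74543e+02]
 [ 0.00000e+00  0.00000e+00  0.00000e+00  1.00000e+00]]
red_valve [(0.89, array([153.7, 296. ]))]
red_stem [(0.91, array([153.4
[... 213 characters left out ...]
_pin [(0.81, array([231. , 249.5]))]
{'t': 0.8, 'joints': array([ 1.00437632e+00,  4.90855577e-01,  1.55891473e+00, -1.05990824e-05,
        1.09170645e+00, -1.05627961e-01]), 'qvel': array([-0.00104694, -0.00020643,  0.00152207,  0.0019083 ,  0.0002308 ,
       -0.00049475]), 'tau': array([-9.15938581e-04, -6.12401462e+01, -2.58426833e+01,  6.92897290e-02,
        4.42331505e-02,  2.22059845e-05]), 'eef_pos': array([277.91259749, 559.82025839, 214.68347318]), 'tcp_rot': array([3.14147839e+00, 2.15735567e-05, 2.68080549e+00]), 'ft_force': array([ 0.34293965,  0.37260796, -0.4562145 ]), 'moment': array([ 0.01863354, -0.00658993, -0.08262716]), 'grip_force': 0.0, 'opening': 0.9966047330684895}
```

```bash
python3 - <<'E'
import cv2,numpy as np
a=cv2.imread("pics/top0.png");cv2.imwrite("pics/t1.png",cv2.resize(a,None,fx=1.5,fy=1.5))
b=cv2.imread("pics/side0.png")
cv2.imwrite("pics/v1.png",np.vstack([cv2.resize(a[150:300,290:490],(800,600))[:0],cv2.resize(a[160:290,300:473],(800,600))]))
cv2.imwrite("pics/s1.png",cv2.resize(b,None,fx=1.5,fy=1.5))
E
```

```text
(no output)
```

View pics/t1.png

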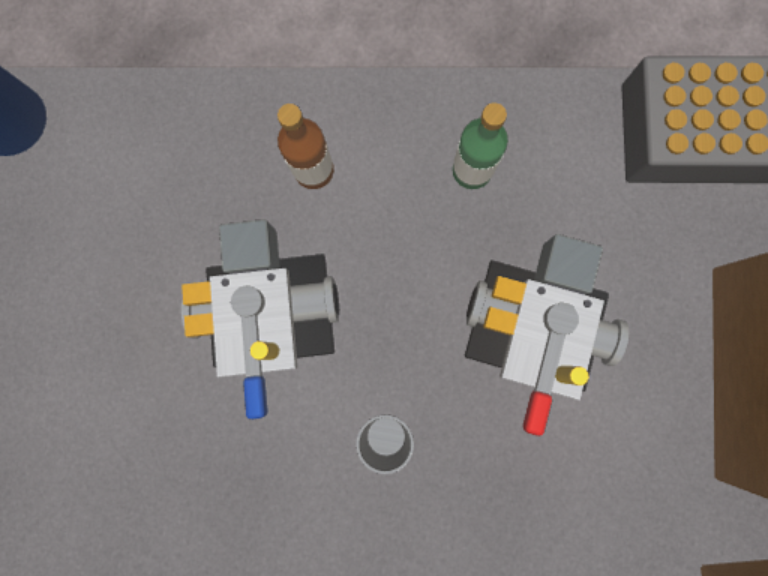

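View pics/s1.png

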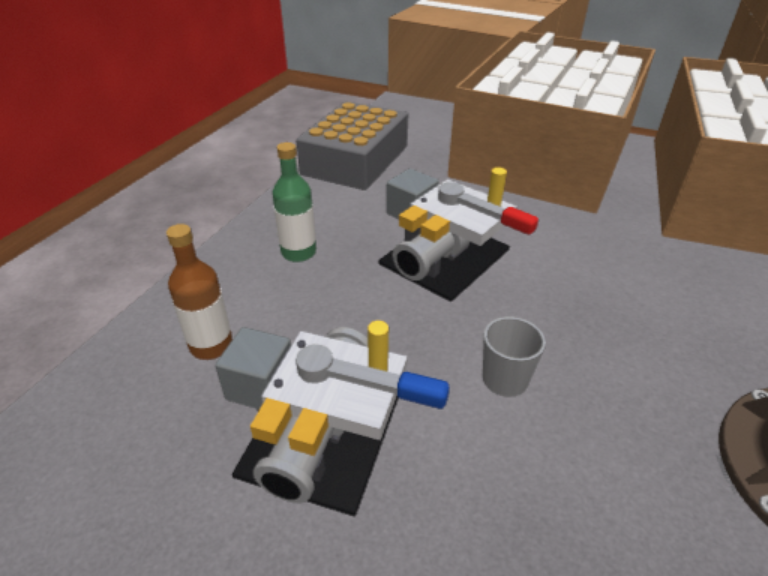

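View pics/v1.png

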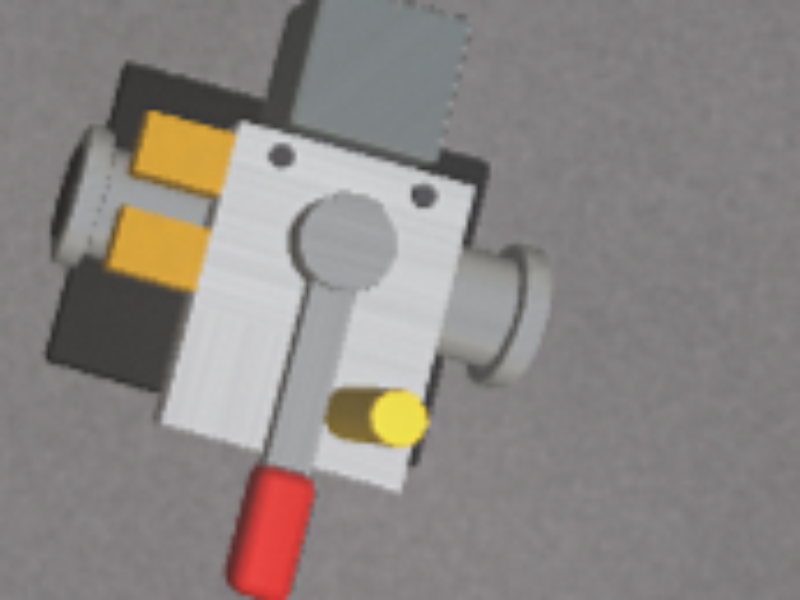

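The top view shows the red valve on the right, yawed clockwise. Its plate corners in the crop are (235,122), (477,186), (403,493) and (160,425), and the pin top is at (400,418). I'll fit the station pose to these points.

```bash
cat > h.py <<'E'
import numpy as np
from scipy.optimize import least_squares
def proj(cal,P):
    T=np.linalg.inv(cal["pose"]); p=np.asarray(P,float)@T[:3,:3].T+T[:3,3]; p=p@cal["K"].T
    return p[:,:2]/p[:,2:]
def ray(cal,uv,z):
    T=cal["pose"]; d=T[:3,:3]@np.linalg.inv(cal["K"])@[uv[0],uv[1],1]; return T[:3,3]+d*(z-T[2,3])/d[2]
def st(s,P):
    c,n=np.cos(s[2]),np.sin(s[2]); P=np.asarray(P,float)
    return np.c_[s[0]+c*P[:,0]-n*P[:,1], s[1]+n*P[:,0]+c*P[:,1],P[:,2]]
def fit(obs,x0):  # obs: list of (cal, uv, P)
    f=lambda s:np.concatenate([(proj(c,st(s,P))-uv).ravel() for c,uv,P in obs])
    r=least_squares(f,x0,loss="soft_l1"); return r.x,r.fun.reshape(-1,2)
E
python3 - <<'E'
from cell import env
from h import *
ct=env.calibration("top")
uv=np.array([[235,122],[477,186],[403,493],[160,425],[150,112],[106,270],[350,240],[400,418]])/4.62+[300,160]-[.4,.4]
P=[[40,50,115],[40,-50,115],[-90,-50,115],[-90,50,115],[34,87,115],[-34,87,115],[0,0,136],[-65,-22,180]]
s,r=fit([(ct,uv,P)],[600,-200,-.25]);print(s,r.round(1))
print("bore,notch,handle",st(s,[[-65,-22,115],[0,62,115],[-120,0,127]]).round(1), "pin by ray",ray(ct,uv[7],180))
cs=env.calibration("side");print(proj(cs,st(s,P)).round(1)*1.5)
k=env.calibration("wrist");print(k["pose"].round(2),k["K"])
E
```

```text
[ 5.45625509e+02 -2.02697667e+02 -2.60534256e-01] [[ 0.7 -0.1]
 [-0.6 -0.1]
 [-0.2 -0. ]
 [ 0.3  0. ]
 [-0.4 -0. ]
 [ 0.4 -0.3]
 [-0.4  0.5]
 [ 0.2  0.1]]
bore,notch,handle [[ 477.2 -207.2  115. ]
 [ 561.6 -142.8  115. ]
 [ 429.7 -171.8  127. ]] pin by ray [ 477.36367937 -206.90079817  180.        ]
[[408.9  202.95]
 [445.2  178.35]
 [514.5  204.9 ]
 [480.45 233.55]
 [397.35 214.35]
 [433.95 230.7 ]
 [449.4  186.9 ]
 [497.1  169.35]]
[[ 4.4000e-01  8.7000e-01  2.2000e-01  2.1330e+02]
 [ 9.0000e-01 -4.3000e-01 -1.1000e-01  5.9264e+02]
 [-0.0000e+00  2.5000e-01 -9.7000e-01  3.8574e+02]
 [ 0.0000e+00  0.0000e+00  0.0000e+00  1.0000e+00]] [[341.38097655   0.         263.04231221]
 [  0.         341.38097655 199.20388274]
 [  0.           0.           1.        ]]
```

The fit is good to under 1 px: bore at (477, -207), notch at (562, -143), yaw -0.26. Next I'll move above the pin with the closing axis along station x.

Request:
carry_out([
  [0.35, -0.767, 0.3, -0.654],
  [0.35, -0.767, 0.3, -0.654],
  [0.35, -0.767, 0.3, -0.654],
  [0.35, -0.767, 0, -0.654],
  [0.35, -0.767, 0, -0.654],
], fingers=-1)

```text
t: 1.3
eef_pos: [365.9, 366.6, 260.3]
tcp_rot: [3.14, 0.0, 2.336]
ft_force: [1.5, 1.1, -0.9]
opening: 0.997
grip_force: 0.0
```

Request:
carry_out([
  [0.35, -0.767, 0, -0.654],
  [0.35, -0.767, 0, -0.654],
  [0.35, -0.767, 0, -0.654],
  [0.35, -0.767, 0, -0.654],
  [0.35, -0.767, 0, -0.654],
])

```text
t: 1.8
eef_pos: [453.4, 174.7, 259.9]
tcp_rot: [3.141, 0.0, 1.993]
ft_force: [0.3, 0.8, 0.2]
opening: 1.0
grip_force: 0.0
```

Request:
carry_out([
  [0.05, -0.767, 0, -0.654],
  [0.05, -0.767, 0, -0.654],
  [0.05, -0.767, 0, -0.654],
  [0.05, -0.767, 0, -0.654],
  [0.05, -0.767, 0, -0.654],
])

```text
t: 2.3
eef_pos: [465.3, -17.0, 259.9]
tcp_rot: [3.141, 0.0, 1.651]
ft_force: [0.9, -0.2, -0.2]
opening: 0.997
grip_force: 0.0
```

Request:
carry_out([
  [0.05, -0.767, 0, -0.654],
  [0.05, -0.767, 0, -0.654],
  [0.05, -0.767, 0, -0.654],
  [0.05, -0.767, 0, -0.654],
  [0.05, -0.767, 0, -0.654],
])

```text
t: 2.8
eef_pos: [477.8, -208.8, 259.8]
tcp_rot: [3.141, 0.0, 1.308]
ft_force: [0.7, 0.7, -0.1]
opening: 1.002
grip_force: 0.0
```

Request:
carry_out([
  [0, 0, 0, 0],
  [0, 0, 0, 0],
  [0, 0, 0, 0],
  [0, 0, 0, 0],
  [0, 0, 0, 0],
])

```text
t: 3.3
eef_pos: [478.0, -206.3, 259.9]
tcp_rot: [3.141, 0.0, 1.313]
ft_force: [-1.1, 0.8, 0.1]
opening: 1.003
grip_force: 0.0
```

```bash
python3 - <<'E'
from cell import env
from h import *
import cv2
k=env.calibration("wrist");im=env.read_camera("wrist");print(env.state()["eef_pos"],env.state()["tcp_rot"],env.state()["t"])
s=[545.6,-202.7,-.2605]
P=[[40,50,115],[40,-50,115],[-90,-50,115],[-90,50,115],[34,87,115],[-34,87,115],[0,0,136],[-65,-22,180],[7.5,87,115],[-7.5,87,115]]
print(proj(k,st(s,P)).round(1)); cv2.imwrite("pics/w1.png",cv2.resize(im[:,:,::-1],(800,600)))
E
```

```text
[ 477.98674858 -206.42711792  259.85132784] [3.14123133e+00 4.25784497e-05 1.31233524e+00] 3.35
[[381.8 111.2]
 [372.4 217.7]
 [238.4 217.4]
 [236.7 110.8]
 [378.7  67.3]
 [300.5  67. ]
 [338.9 170.3]
 [264.7 208.3]
 [348.2  67.2]
 [331.   67.1]]
```

View pics/w1.png

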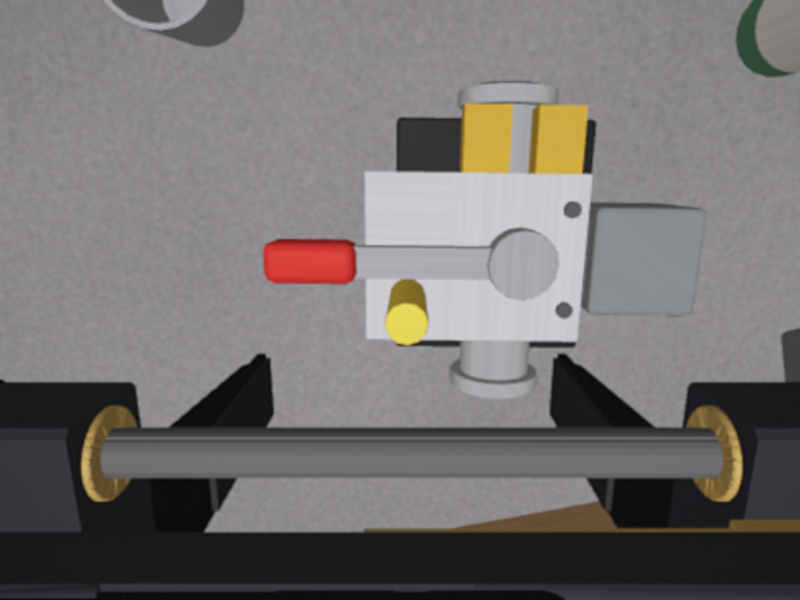

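The wrist view shows the pin top at (407,323) and the fingertips at x=272 and x=552 in the enlarged picture. I'll refit with both cameras and check the wrist calibration against the fingertips.

```bash
python3 - <<'E'
from cell import env
from h import *
k=env.calibration("wrist")
uv=np.array([[592,172],[575.5,342],[366,340],[365,172],[587,105],[462,104],[523,264],[407,324],[534,105],[512,105]])/1.5625-.2
P=[[40,50,115],[40,-50,115],[-90,-50,115],[-90,50,115],[34,87,115],[-34,87,115],[0,0,136],[-65,-22,180],[7.5,87,115],[-7.5,87,115]]
s,r=fit([(k,uv,P)],[545,-202,-.26]);print(s,r.round(1))
print(st(s,[[-65,-22,115],[0,62,115]]))
e=env.state()["eef_pos"]; a=-.2605; d=np.array([np.cos(a),np.sin(a),0])
print(proj(k,[e,e+47.5*d,e-47.5*d])*1.5625)
E
```

```text
[ 5.42151227e+02 -2.01520852e+02 -2.63991703e-01] [[-0.8  1.1]
 [ 0.4 -1.3]
 [ 0.4 -0.7]
 [-0.6  0.1]
 [-0.7 -0.1]
 [ 1.1  0. ]
 [ 0.2  1.1]
 [-0.5  0.3]
 [ 2.8 -0.3]
 [-0.4 -0.4]]
[[ 473.6624883  -205.797844    115.        ]
 [ 558.32926131 -141.66877454  115.        ]]
[[416.5326331  386.76264607]
 [554.53609282 387.06044329]
 [278.43445848 386.46464447]]
```

Request:
carry_out([
  [-0.03, -0.01, -0.6, 0],
  [0, 0, -0.6, 0],
  [0, 0, -0.5, 0],
  [0, 0, -0.44, 0],
  [0, 0, -0.2, 0],
], fingers=-1)

```text
t: 3.85
eef_pos: [476.0, -207.0, 141.1]
tcp_rot: [-3.14, -0.001, 1.312]
ft_force: [-0.2, 0.3, 0.8]
opening: 1.0
grip_force: 0.0
```

Request:
carry_out([
  [0, 0, 0, 0],
  [0, 0, 0, 0],
  [0, 0, 0, 0],
  [0, 0, 0, 0],
  [0, 0, 0, 0],
], fingers=1)

```text
t: 4.35
eef_pos: [476.6, -207.8, 143.3]
tcp_rot: [3.14, 0.0, 1.311]
ft_force: [0.1, 0.5, -0.2]
opening: 0.638
grip_force: 0.0
```

Request:
carry_out([
  [0, 0, 0, 0],
  [0, 0, 0, 0],
  [0, 0, 0, 0],
  [0, 0, 0, 0],
  [0, 0, 0, 0],
])

```text
t: 4.85
eef_pos: [476.3, -207.6, 142.6]
tcp_rot: [-3.141, -0.0, 1.311]
ft_force: [-2.1, 0.3, 4.8]
opening: 0.228
grip_force: 30.0
```

The grip is on, with the opening equal to 22 mm. Lifting.

Request:
carry_out([
  [0, 0, 0, 0],
  [0, 0, 0.1, 0],
  [0, 0, 0.2, 0],
  [0, 0, 0.2, 0],
  [0, 0, 0.2, 0],
])

```text
t: 5.35
eef_pos: [476.5, -207.7, 178.8]
tcp_rot: [3.141, 0.0, 1.311]
ft_force: [-0.4, -0.2, -0.2]
opening: 0.227
grip_force: 30.0
```

Request:
carry_out([
  [0, 0, 0.2, 0],
  [0, 0, 0.2, 0],
  [0, 0, 0.2, 0],
  [0, 0, 0, 0],
  [0, 0, 0, 0],
])

```text
t: 5.85
eef_pos: [476.4, -207.6, 207.7]
tcp_rot: [3.141, 0.0, 1.311]
ft_force: [-0.2, -0.5, -1.8]
opening: 0.229
grip_force: 30.0
```

```bash
python3 - <<'E'
from cell import env
from h import *
import cv2
s0=env.state();im=env.read_camera("wrist");print(s0["eef_pos"],s0["tcp_rot"],s0["ft_force"],s0["grip_force"])
cv2.imwrite("pics/w2.png",cv2.resize(im[:,:,::-1],(800,600)))
E
```

```text
[ 476.36401592 -207.62985944  207.73171902] [3.14124438e+00 8.28259018e-05 1.31109404e+00] [-0.22584749 -0.47758806 -1.81960263] 29.99794900417328
```

View pics/w2.png

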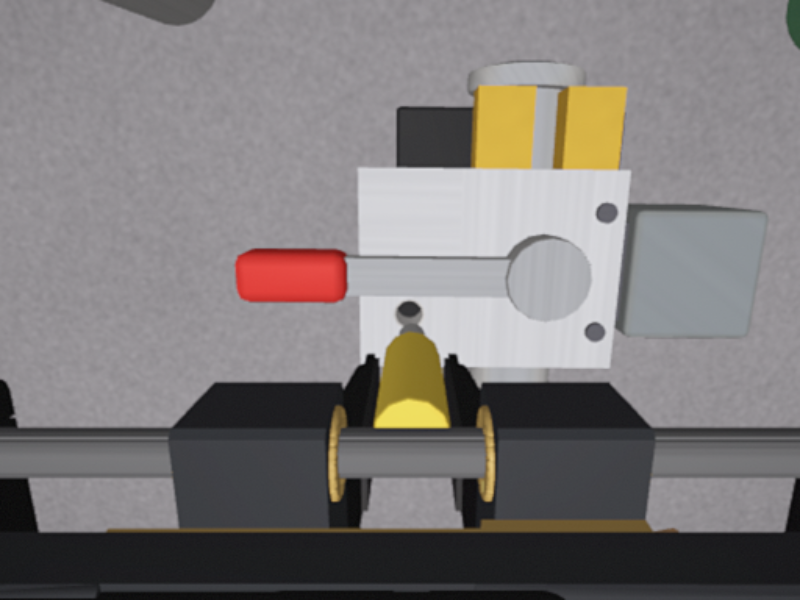

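Request:
carry_out([
  [0.2, 0.15, 0, 0],
  [0.4, 0.3, 0, 0],
  [0.5, 0.4, 0, 0],
  [0.4, 0.3, 0, 0],
  [0.206, 0.178, 0, 0],
])

```text
t: 6.4
eef_pos: [563.3, -139.6, 207.0]
tcp_rot: [-3.141, -0.0, 1.312]
ft_force: [-0.2, 0.3, -1.6]
opening: 0.228
grip_force: 30.0
```

Request:
carry_out([
  [0, 0, -0.2, 0],
  [0, 0, -0.2, 0],
  [0, 0, -0.1, 0],
  [0, 0, 0, 0],
  [0, 0, 0, 0],
])

```text
t: 6.9
eef_pos: [561.4, -141.8, 182.7]
tcp_rot: [-3.142, 0.0, 1.31]
ft_force: [-0.4, 0.7, -0.9]
opening: 0.224
grip_force: 30.0
```

```bash
python3 - <<'E'
from cell import env
from h import *
import cv2
s0=env.state();im=env.read_camera("wrist");print(s0["eef_pos"],s0["tcp_rot"],s0["ft_force"],s0["grip_force"])
sd=env.read_camera("side")
print(proj(env.calibration("side"),[[562,-141,150]]))
a=cv2.resize(im[100:340,150:400,::-1],(400,384),interpolation=cv2.INTER_CUBIC);b=cv2.resize(sd[90:180,230:324,::-1],(400,384),interpolation=cv2.INTER_CUBIC)
cv2.imwrite("pics/w3.png",np.hstack([a,b]))
E
```

```text
[ 561.37914031 -141.82079632  182.66551195] [-3.14152072e+00  1.81563257e-05  1.31013031e+00] [-0.42343525  0.68620699 -0.86239348] 29.997732639312744
[[283.83567758 130.55851288]]
```

View pics/w3.png

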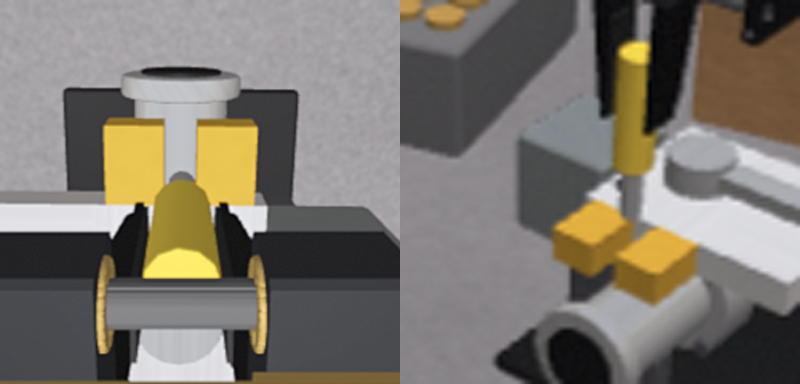

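The shank is centred on the slot, both at about x=181 in the crop. Lowering in force-checked stages.

Request:
carry_out([
  [0, 0, -0.1, 0],
  [0, 0, -0.1, 0],
  [0, 0, -0.1, 0],
  [0, 0, -0.05, 0],
  [0, 0, 0, 0],
])

```text
t: 7.5
eef_pos: [561.5, -141.2, 164.6]
tcp_rot: [-3.141, -0.0, 1.311]
ft_force: [-0.5, -0.2, -1.4]
opening: 0.223
grip_force: 30.0
```

Request:
carry_out([
  [0, 0, -0.1, 0],
  [0, 0, -0.1, 0],
  [0, 0, -0.1, 0],
  [0, 0, -0.1, 0],
  [0, 0, -0.04, 0],
])

```text
t: 8.0
eef_pos: [561.5, -141.2, 142.6]
tcp_rot: [-3.141, -0.0, 1.311]
ft_force: [-2.1, 0.8, 14.4]
opening: 0.228
grip_force: 30.0
```

Request:
carry_out([
  [0, 0, 0, 0],
  [0, 0, 0, 0],
  [0, 0, 0, 0],
  [0, 0, 0, 0],
  [0, 0, 0, 0],
])

```text
t: 8.5
eef_pos: [561.7, -141.3, 143.2]
tcp_rot: [3.141, 0.0, 1.311]
ft_force: [-0.8, -0.0, -1.5]
opening: 0.222
grip_force: 30.0
```

Seated. Releasing, then rising.

Request:
carry_out([
  [0, 0, 0, 0],
  [0, 0, 0, 0],
  [0, 0, 0, 0],
  [0, 0, 0, 0],
  [0, 0, 0, 0],
], fingers=-1)

```text
t: 9.0
eef_pos: [561.7, -141.2, 143.2]
tcp_rot: [3.141, -0.0, 1.311]
ft_force: [-0.7, -0.0, 0.1]
opening: 0.59
grip_force: 0.0
```

Request:
carry_out([
  [0, 0, 0, 0],
  [0, 0, 0, 0],
  [0, 0, 0.3, 0],
  [0, 0, 0.5, 0],
  [0, 0, 0.6, 0],
])

```text
t: 9.5
eef_pos: [561.3, -141.1, 213.3]
tcp_rot: [-3.14, -0.0, 1.311]
ft_force: [0.3, 0.1, -0.3]
opening: 0.983
grip_force: 0.0
```

Request:
carry_out([
  [-0.4, -0.4, 0.6, 0],
  [-0.6, -0.6, 0, 0],
  [-0.6, -0.6, 0, 0],
  [0, 0, 0, 0],
  [0, 0, 0, 0],
])

```text
t: 10.0
eef_pos: [481.5, -221.8, 243.4]
tcp_rot: [3.141, -0.0, 1.309]
ft_force: [0.3, 0.7, -0.1]
opening: 1.002
grip_force: 0.0
```

```bash
python3 - <<'E'
from cell import env
from h import *
import cv2
s0=env.state();k=env.calibration("wrist");im=env.read_camera("wrist");print(s0["t"],s0["eef_pos"],s0["tcp_rot"],s0["joints"])
sd=env.read_camera("side")
a=cv2.resize(im[:,:,::-1],(480,360));b=cv2.resize(sd[90:180,230:310,::-1],(320,360),interpolation=cv2.INTER_CUBIC)
cv2.imwrite("pics/w4.png",np.hstack([a,b]))
s=[545,-202.5,-.262]
print(proj(k,st(s,[[0,62,180],[0,62,115],[-120,0,139]]))*480/512)
c,n=np.cos(s[2]),np.sin(s[2])
for th in (0,.4,.785,1.2,1.571):
    print(th,st(s,[[-120*np.cos(th),-120*np.sin(th),127],[-135*np.cos(th),-135*np.sin(th),127]]).round(1).tolist())
E
```

```text
10.0 [ 481.47357208 -221.76491113  243.41927532] [ 3.14099772e+00 -1.82550739e-05  1.30918597e+00] [-5.56369839e-01  3.25372390e-01  1.75296875e+00  2.17819099e-04
  1.06268756e+00 -2.94865396e-01]
[[331.23075917  64.99824792]
 [312.37898556  73.54039597]
 [174.88436685 146.94355072]]
0 [[429.1, -171.4, 127.0], [414.6, -167.5, 127.0]]
0.4 [[426.1, -219.0, 127.0], [411.3, -221.1, 127.0]]
0.785 [[441.0, -262.4, 127.0], [428.0, -269.9, 127.0]]
1.2 [[474.0, -299.3, 127.0], [465.2, -311.4, 127.0]]
1.571 [[513.9, -318.4, 127.0], [510.1, -332.9, 127.0]]
```

View pics/w4.png

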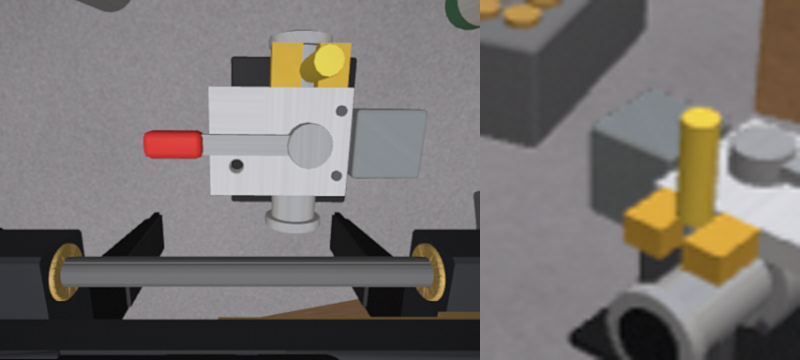

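The pin is parked upright: in the wrist view its top is at (329,60), and the side view shows it standing between the cheeks. Now I'll compute the path for pushing the handle with shut fingers.

```bash
python3 - <<'E'
from cell import env
from h import *
s=[545,-202.5,-.262]
def p(th,off): return st(s,[[-122*np.cos(th)-off*np.sin(th),-122*np.sin(th)+off*np.cos(th),119]])[0]
q=[p(0,50),p(0,28)]+[p(np.radians(6*i),24) for i in range(0,16)]
print((q[0]-env.state()["eef_pos"]).round(1))
for a,b in zip(q,q[1:]): print(((b-a)/50).round(3)[:2], b.round(0)[:2])
E
```

```text
[ -42.1   98.2 -124.1]
[-0.114 -0.425] [ 434. -144.]
[-0.021 -0.077] [ 433. -148.]
[-0.102 -0.239] [ 428. -160.]
[-0.077 -0.249] [ 424. -172.]
[-0.05  -0.255] [ 422. -185.]
[-0.023 -0.259] [ 421. -198.]
[ 0.004 -0.26 ] [ 421. -211.]
[ 0.031 -0.258] [ 422. -224.]
[ 0.058 -0.254] [ 425. -236.]
[ 0.084 -0.246] [ 430. -249.]
[ 0.109 -0.236] [ 435. -261.]
[ 0.134 -0.223] [ 442. -272.]
[ 0.156 -0.208] [ 450. -282.]
[ 0.177 -0.191] [ 458. -292.]
[ 0.196 -0.171] [ 468. -300.]
[ 0.213 -0.15 ] [ 479. -308.]
[ 0.227 -0.127] [ 490. -314.]
```

Request:
carry_out([
  [-0.2, 0.4, 0, 0],
  [-0.3, 0.7, 0, 0],
  [-0.242, 0.6, 0, 0],
  [-0.1, 0.264, -0.2, 0],
  [0, 0, -0.5, 0],
], fingers=1)

```text
t: 10.6
eef_pos: [440.4, -120.9, 209.3]
tcp_rot: [3.138, 0.0, 1.315]
ft_force: [-0.1, -0.4, -1.2]
opening: 0.638
grip_force: 0.0
```

Request:
carry_out([
  [0, 0, -0.3, 0],
  [0, 0, -0.3, 0],
  [0, 0, -0.3, 0],
  [0, 0, 0, 0],
  [0, 0, 0, 0],
])

```text
t: 11.1
eef_pos: [440.1, -122.5, 163.3]
tcp_rot: [-3.141, -0.0, 1.312]
ft_force: [-0.3, -0.5, 0.2]
opening: 0.215
grip_force: 0.0
```

Request:
carry_out([
  [0, 0, -0.3, 0],
  [0, 0, -0.3, 0],
  [0, 0, -0.28, 0],
  [0, 0, 0, 0],
  [0, 0, 0, 0],
])

```text
t: 11.6
eef_pos: [440.0, -123.0, 119.9]
tcp_rot: [3.141, 0.0, 1.311]
ft_force: [-0.3, -0.2, -0.3]
opening: 0.001
grip_force: 0.0
```

Request:
carry_out([
  [-0.05, -0.2, 0, 0],
  [-0.064, -0.225, 0, 0],
  [-0.021, -0.077, 0, 0],
  [-0.102, -0.239, 0, 1],
  [-0.077, -0.249, 0, 1],
])

```text
t: 12.1
eef_pos: [424.1, -172.8, 119.7]
tcp_rot: [3.14, -0.001, 1.524]
ft_force: [5.7, 8.5, 1.7]
opening: 0.007
grip_force: 4.1
```

The fingers touch the handle at about the expected force, so I'll continue the arc.

Request:
carry_out([
  [-0.05, -0.255, 0, 1],
  [-0.023, -0.259, 0, 1],
  [0.004, -0.26, 0, 1],
  [0.031, -0.258, 0, 1],
  [0.058, -0.254, 0, 1],
])

```text
t: 12.6
eef_pos: [424.2, -237.2, 119.3]
tcp_rot: [-3.141, -0.002, 2.048]
ft_force: [0.7, 5.4, 1.4]
opening: 0.006
grip_force: 2.1
```

Request:
carry_out([
  [0.084, -0.246, 0, 1],
  [0.109, -0.236, 0, 1],
  [0.134, -0.223, 0, 1],
  [0.156, -0.208, 0, 1],
  [0.177, -0.191, 0, 1],
])

```text
t: 13.1
eef_pos: [457.7, -293.1, 119.3]
tcp_rot: [3.142, -0.0, 2.571]
ft_force: [-1.2, 0.4, -1.1]
opening: 0.008
grip_force: 0.0
```

Request:
carry_out([
  [0.196, -0.171, 0, 1],
  [0.213, -0.15, 0, 1],
  [0.1, -0.05, 0, 0],
  [0, 0, 0, 0],
  [0, 0, 0, 0],
])

```text
t: 13.6
eef_pos: [482.8, -310.4, 119.1]
tcp_rot: [3.141, -0.001, 2.775]
ft_force: [0.1, 1.0, 0.5]
opening: 0.005
grip_force: 0.0
```

```bash
python3 - <<'E'
from cell import env
from h import *
import cv2
im=env.read_camera("top");s0=env.state();print(s0["t"],s0["eef_pos"],s0["ft_force"])
cv2.imwrite("pics/t5.png",cv2.resize(im[130:290,280:480,::-1],(750,600)))
E
```

```text
13.65 [ 482.81986485 -310.32157917  119.1587807 ] [-0.01070763  0.60285997 -0.08897416]
```

View pics/t5.png

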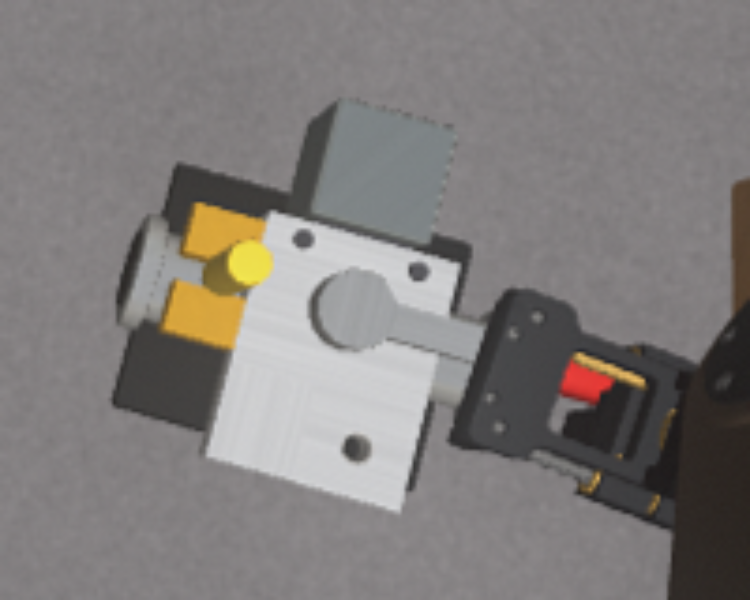

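The lever lies along the pipe, with the bar running from (390,320) towards the red handle at (585,380), and the pin is still parked. Backing off.

Request:
carry_out([
  [-0.4, 0.1, 0, 0],
  [-0.4, 0.1, 0, 0],
  [0, 0, 0.5, 0],
  [0, 0, 0.8, 0],
  [0, 0, 0.8, 0],
])

```text
t: 14.15
eef_pos: [442.6, -300.1, 225.3]
tcp_rot: [3.141, -0.001, 2.776]
ft_force: [0.7, -0.5, -0.1]
opening: 0.005
grip_force: 0.0
```

Request:
carry_out([
  [-0.3, 0.8, 0, 0],
  [-0.3, 0.8, 0, 0],
  [0, 0.8, 0, 0],
  [0, 0.5, 0, 0],
  [0, 0, 0, 0],
])

```text
t: 14.65
eef_pos: [412.5, -153.0, 224.5]
tcp_rot: [3.141, 0.0, 2.778]
ft_force: [-0.6, -0.0, -0.2]
opening: 0.005
grip_force: 0.0
```

```bash
python3 - <<'E'
from cell import env
from h import *
import cv2
im=env.read_camera("top");sd=env.read_camera("side");s0=env.state();print(s0["t"],s0["eef_pos"],s0["ft_force"],s0["qvel"].round(3))
cv2.imwrite("pics/t6.png",np.hstack([cv2.resize(im[130:290,280:480,::-1],(400,320)),cv2.resize(sd[80:240,220:420,::-1],(400,320))]))
E
```

```text
14.75 [ 413.25885995 -155.35520998  224.431015  ] [ 0.44924124 -0.12008023 -0.37615656] [-0.025  0.016 -0.015 -0.    -0.001 -0.008]
```

View pics/t6.png

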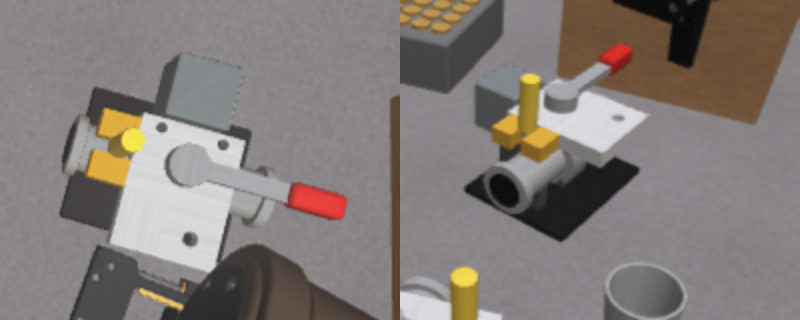

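The lever is at its open stop along the pipe, with the handle at (317,201). The pin is upright in the notch and the robot is clear, so I'm handing in.

```bash
python3 -c "
from cell import env
print(env.job_done())"
```

```text
the job is handed in; nothing more can be done
None
```

The red valve's pin is parked upright in its notch, the red lever is at its open stop with the robot clear, and the job is handed in; no verdict came back, so this rests on the last camera pictures.

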